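# Exchange the boxed-in specimen

### The arm

A 6-joint arm with a two-finger parallel gripper is mounted at the origin on a cart in front of the work surface, level with it; the furniture and walls round the work are solid. World frame = base frame: x ahead of the robot, y to its left, z up, the work surface at z = 0. Lengths are in m, angles in rad, forces in N, time in s.
With the tool pointing down it reaches from about 0.375 to 0.9 m from the base axis. Payload 3.1 kg.
Tool frame: the origin (TCP) lies at the centre of the arm's flange, where the gripper is bolted on; the fingertips stand 182 mm ahead of it and the grasp point (between the pads) lies 164 mm ahead of it; z points along the fingers, y is the line along which they close (so a half turn about z gives the same grasp; the last joint's range is limited). The gripper opens to 87 mm and grips with 3 to 60 N. Pads are 19 mm wide; open, the fingers measure 117 mm over their backs; the gripper's body (75 mm by 190 mm) begins 51 mm behind the grasp point.
Start: joints at [-1.496, 0.527, 1.433, -0, 1.181, -0.178], TCP at [0.156, -0.605, 0.405] pointing down, gripper open.
Joint ranges: [-3.08, 3.08], [-0.75, 2.2], [0.22, 2.44], [-1.43, 4.57], [0, 2.65], [-2.85, 2.85]. Speed limits (rad/s): [2.79, 2.79, 3.14, 3.14, 3.14, 3.14].

### API

Orientations are given as a 3x3 rotation matrix whose columns are the frame's x, y, z axes.
In Python, from workcell import readout, cams, robot gives the robot as it stands.
- The arm moves only by the tool play_rows, never from a script. Its argument "steps" is a list of rows, each an object with "linear": the shift along the tool's x, y, z in units of 500 mm (1.0 is 500 mm), a list of three; "yaw": the turn about the tool's z in units of pi rad (1.0 is pi rad). In form: [{"linear": [dx, dy, dz], "yaw": yaw}, ...]. A call has 1 to 20 rows; each row is the pose to reach, as a shift and turn from the pose commanded when the call began, along the tool's axes at that moment, turning the shorter way round; what a row does not reach only later rows make up. A row lasts 1/10 s, in which the tool goes at most 50 mm and 8.59 degrees, less where a joint would pass 70% of its speed; a pose out of reach is approached as far as the arm can. A call with a number of a shift or a turn outside -1 to 1 is refused whole. A call with a gripper value outside its range is refused whole. "claw" is the opening, from -1 (shut) to 1 (fully open), set as the call begins (left out, the last holds). The fingers move at their own pace and stop on an object; the grip force is fixed at half the most. Time passes only in rows, so rows that repeat a pose let the fingers close. It gives the time, the measured TCP pose, the force, the opening and the grip force at its end, in the units of the state.
- readout.get_state(): the state, without advancing time (a new reading comes with each control period).
- cams.read_camera(name): name is "scene" or "side" or "wrist"; returns a dict with "pixels" (384x512x3 uint8, red, green, blue), "range_z" (384x512 float32, m along the optical axis (not along the pixel's ray), 0 where there is no reading), "mtx" (3x3 intrinsics, pixels), "pose" (4x4, takes a point from camera to world coordinates). Camera axes: x right, y down, z forward; pixel columns grow to the right and rows downward; lengths in m; the calibration is good to about 2 mm. A picture is of the moment at which its call begins.
- robot.close_job(): hands the job in; it is judged then, once.
The state is a dict: "time_s": time; "joints": joint angles; "joint_velocities": joint speeds; "joint_torque": joint torques, N m; "ee_pos": TCP position; "tcp_rot": TCP orientation; "force": force on the tool from outside, world axes, zero at the start; "moment": the same for the moment, N m; "opening": finger opening in m; "grip_force": force on a finger pad.
Only numpy, scipy, OpenCV 4.12 (cv2) and the standard library are available. Lean on these libraries where they do the work, as an engineer would, in place of code of your own. Each camera call takes 0.05 s, during which the arm holds its last target. There are 200 camera calls.

### The job

The red specimen in the cradle is due for inspection but is boxed in by the two lens cases: stand both cases on the green mat out of the way, move the red specimen to the centre of the round brass stage, then put the blue specimen in its place at the middle of the cradle, and only then put each case back on the same end of the cradle it came from. Keep everything upright, and leave the ring gauge and the gauge block alone.

Things in the scene. Friction and masses are not known exactly. Their poses are not given: they have to be found in the camera images.
- cradle: Fixed aluminium plate 150 (x) x 66 (y) x 6 mm, origin at the centre of its underside. Three ring-marked seats on its top: middle at the origin, ends at x = +-43 mm (x points roughly away from the robot). Grey cheeks flank the middle seat only: inner faces at y = +-21 mm, 40 mm long, tops at z = 30 mm. Grip cases across the row (y); once both ends are clear, specimens along the row (x).
- tall_case: Loose lens case, an upright cylinder 39 mm in diameter and 60 mm tall, cream-coloured body with a black screw cap (the upper 22 mm) that bears a round white sticker on top; about 0.1 kg. Origin at the centre of its underside, z up along its axis. Starts on one of the cradle's two end seats (which one varies).
- short_case: Loose lens case like the tall one but 50 mm tall: 39 mm in diameter, cream-coloured body, black screw cap (the upper 20 mm) that bears a round yellow sticker on top; about 0.09 kg. Origin at the centre of its underside, z up. Starts on the cradle's other end seat.
- red_mount: Loose specimen: red resin puck 30 mm in diameter, 22 mm tall, about 0.04 kg. Origin at the centre of its underside, z up. Starts on the cradle's middle seat between the cheeks.
- blue_mount: Loose specimen: blue resin puck 30 mm in diameter, 16 mm tall, about 0.04 kg. Origin at the centre of its underside, z up. Starts by itself on the worktop.
- mat: Fixed flat green mat, 110 (x) x 150 (y) x 3 mm, the parking place for the cases. Origin at the centre of its underside.
- stage: Fixed round brass inspection stage, 70 mm in diameter at the top (76 mm at the foot), flat top 12 mm above the worktop, with a black ring mark of 33 mm inner diameter at its centre. Origin at the centre of its underside.
- ring: Bystander: loose steel ring gauge, 62 mm in diameter, 16 mm high, beside the cradle. Origin at the centre of its underside. Must not be disturbed.
- block: Bystander: loose steel gauge block, 60 x 34 x 24 mm, beside the cradle. Origin at the centre of its underside. Must not be disturbed.

How it is judged:
On the way, in this order (a step that is already met when the one before it is completed fails the run):
1. both lens cases stand upright on the green mat, let go (contact force between the fingers and tall_case below 0.1 N and angle between each of tall_case, short_case's own z axis and vertical below 0.1 rad and height (world z) of each of tall_case, short_case below 0.008 m and linear speed of each of tall_case, short_case below 0.02 m/s and x of tall_case in the frame of mat between -0.055 and 0.055 m and y of tall_case in the frame of mat between -0.075 and 0.075 m and contact force between the fingers and short_case below 0.1 N and x of short_case in the frame of mat between -0.055 and 0.055 m and y of short_case in the frame of mat between -0.075 and 0.075 m), for 0.2 s.
2. the red specimen stands on the brass stage, let go, with both cases still on the mat (all of step 1 and horizontal distance between red_mount and stage below 0.012 m and height (world z) of red_mount between 0.009 and 0.016 m and angle between red_mount's own z axis and vertical below 0.1 rad and contact force between the fingers and red_mount below 0.1 N and linear speed of red_mount below 0.02 m/s), for 0.2 s.
3. the blue specimen stands on the cradle's middle seat, let go, with both cases still on the mat (all of step 2 and horizontal distance between blue_mount and cradle below 0.012 m and height (world z) of blue_mount between 0.003 and 0.01 m and angle between blue_mount's own z axis and vertical below 0.1 rad and contact force between the fingers and blue_mount below 0.1 N and linear speed of blue_mount below 0.02 m/s), for 0.2 s.
At the end, for the whole second after the job is handed in: The red specimen stands upright on the brass stage within 12 mm of its centre; the blue specimen stands upright on the cradle within 12 mm of the middle seat's centre; each lens case stands upright within 12 mm of the place it started from; all are let go and at rest (horizontal distance between red_mount and stage below 0.012 m and height (world z) of red_mount between 0.009 and 0.016 m and angle between each of red_mount, blue_mount, tall_case, short_case's own z axis and vertical below 0.1 rad and contact force between the fingers and red_mount below 0.1 N and linear speed of each of red_mount, blue_mount, tall_case, short_case below 0.02 m/s and horizontal distance between blue_mount and cradle below 0.012 m and height (world z) of blue_mount between 0.003 and 0.01 m and contact force between the fingers and blue_mount below 0.1 N and distance of each of tall_case, short_case from where it was at the start of the episode below 0.012 m and contact force between the fingers and tall_case below 0.1 N and contact force between the fingers and short_case below 0.1 N); the robot touches nothing.
It fails at once if the ring gauge or the gauge block is moved by more than 15 mm (distance of any of ring, block from where it was at the start of the episode above 0.015 m).
It fails at once if a lens case or specimen is tipped by more than 40 degrees (angle between any of tall_case, short_case, red_mount, blue_mount's own z axis and vertical above 0.7 rad).
It also fails if it takes over 128 s, if anything falls off the work surface, if the arm or the gripper's body presses on something with over 40 N, if the wrist force passes 120 N, or if a joint passes its speed limit or range.

## Working session

There is one attempt and no reset: what is moved stays moved. The work goes in short steps, Python scripts to look and compute and a tool call to move; the robot and the scene stay as the last step left them, time stands still between calls to the robot, and variables do not carry over. Pictures are saved under pics/ and viewed, at most 14 in all, crops included, and the job is handed in when it is done.

Besides the shell and the picture viewer there is one more tool, called after "Call:" as a command line: name --argument value ..., lists and objects as JSON in quotes. play_rows: Moves the arm, as the interface text tells. Its arguments: {"type":"object","properties":{"steps":{"type":"array","items":{"type":"object","properties":{"linear":{"type":"array","items":{"type":"number"}},"yaw":{"type":"number"}}}},"claw":{"type":"number"}},"required":["steps"]}

```bash
mkdir -p pics; python3 - <<'E'
from workcell import readout,cams
import cv2,numpy as np
s=readout.get_state();print(s['time_s'],s['ee_pos'],s['tcp_rot'],s['opening'])
for n in('scene','side'):
    d=cams.read_camera(n);cv2.imwrite(f'pics/{n}0.png',cv2.cvtColor(d['pixels'],cv2.COLOR_RGB2BGR));np.savez(f'{n}0.npz',**d);print(n,d['pose'][:3,3])
E
```

```text
0.0 [ 0.15631564 -0.60478424  0.40377495] [[ 9.68225181e-01  2.50079929e-01 -1.67526358e-04]
 [ 2.50079707e-01 -9.68222887e-01  2.14043488e-03]
 [ 3.73076950e-04 -2.11431790e-03 -9.99997695e-01]] 0.08697010033353585
scene [-0.27223597  0.63284568  0.47907503]
side [ 0.34291185 -0.75548017  0.56581278]
```

View pics/scene0.png

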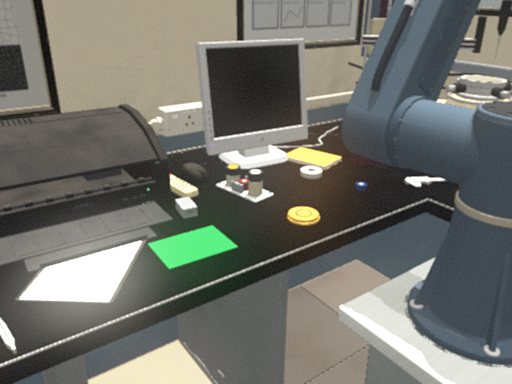

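View pics/side0.png

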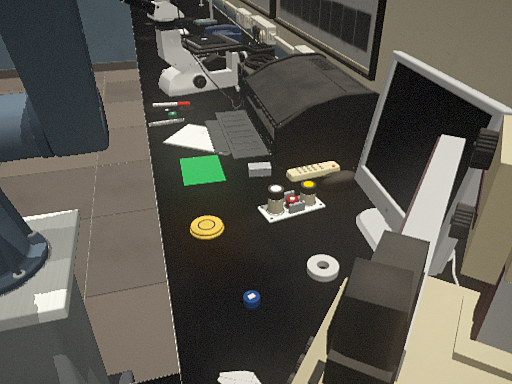

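Scene view: the white-sticker (tall) case is at about (256,175) on the near end and the yellow-sticker (short) case at (233,168) on the far end, with red between them. The stage is at (303,215), blue (361,186), mat (193,246), ring (311,171) and block (186,207). The side view agrees: cradle (291,205), stage (207,227), blue (252,298), mat (203,170).

```bash
cat > h.py <<'E'
import numpy as np,cv2
def world(d):
    K=d['mtx'];z=d['range_z'];v,u=np.mgrid[:384,:512]
    p=np.stack([(u-K[0,2])*z/K[0,0],(v-K[1,2])*z/K[1,1],z],-1)
    return p@d['pose'][:3,:3].T+d['pose'][:3,3]
def ray(d,u,v,h):
    K=d['mtx'];r=d['pose'][:3,:3]@np.array([(u-K[0,2])/K[0,0],(v-K[1,2])/K[1,1],1]);o=d['pose'][:3,3]
    return o+r*(h-o[2])/r[2]
E
python3 - <<'E'
from h import *
np.set_printoptions(precision=4,suppress=True)
for n,W in(('scene',dict(red=(238,178,252,194),blue=(352,178,370,194),stage=(284,203,324,228),mat=(145,222,240,270),cradle=(212,160,276,204),ring=(296,162,326,182),block=(170,192,202,220))),
 ('side',dict(red=(284,190,300,214),blue=(240,287,264,312),stage=(186,212,228,242),mat=(174,150,232,188),cradle=(254,176,330,222),ring=(302,250,344,286),block=(244,158,276,180)))):
    d=np.load(n+'0.npz');P=world(d);hsv=cv2.cvtColor(d['pixels'],cv2.COLOR_RGB2HSV)
    for k,(a,b,c,e) in W.items():
        p=P[b:e,a:c].reshape(-1,3);h=hsv[b:e,a:c].reshape(-1,3).astype(int);im=d['pixels'][b:e,a:c].reshape(-1,3).astype(int)
        if k=='red':m=((h[:,0]<8)|(h[:,0]>170))&(h[:,1]>130)&(h[:,2]>60)
        elif k=='blue':m=(h[:,0]>100)&(h[:,0]<130)&(h[:,1]>100)
        elif k=='stage':m=(h[:,0]>12)&(h[:,0]<35)&(h[:,1]>100)&(p[:,2]>.008)
        elif k=='mat':m=(h[:,0]>45)&(h[:,0]<75)&(h[:,1]>120)
        elif k=='cradle':m=(im.min(1)>130)&(p[:,2]<.012)
        elif k=='ring':m=(p[:,2]>.010)
        else:m=p[:,2]>.017
        q=p[m]
        if len(q)<4: print(n,k,len(q));continue
        r=cv2.minAreaRect(q[:,:2].astype(np.float32)*1000)
        print(n,k,len(q),'z',np.percentile(q[:,2],[5,50,95]),'box mm',np.round(r[0],1),np.round(r[1],1),round(r[2],1))
    a,b,c,e=W['cradle'];p=P[b:e,a:c].reshape(-1,3)
    for lo,hi in((.052,.058),(.062,.07)):
        q=p[(p[:,2]>lo)&(p[:,2]<hi)]
        print(n,'z',lo,len(q), q.mean(0) if len(q) else '', cv2.minAreaRect(q[:,:2].astype(np.float32)*1000) if len(q)>3 else '')
E
python3 - <<'E'
import cv2
a=cv2.imread('pics/scene0.png')[150:230,160:330];b=cv2.imread('pics/side0.png')[150:310,180:350]
cv2.imwrite('pics/crop.png',cv2.resize(cv2.vconcat([a,b]),None,fx=2.5*.99,fy=2.5*.99,interpolation=3))
E
```

```text
scene red 16 z [0.0254 0.0273 0.0289] box mm [636.5  23. ] [20.9 25.8] 55.6
scene blue 34 z [0.0069 0.0147 0.0164] box mm [ 481.5 -256.9] [26.3 74.4] 42.3
scene stage 350 z [0.0095 0.0115 0.013 ] box mm [ 92.2 304. ] [ 67.3 981.7] 47.4
scene mat 2225 z [-0.0002  0.0021  0.0035] box mm [117.9 392.9] [176.1 899. ] 69.5
scene cradle 526 z [-0.0002  0.0054  0.0109] box mm [698.6 -23.9] [163.6 293.2] 51.1
scene ring 206 z [0.0105 0.0148 0.0168] box mm [214.  197.2] [  67.9 1304.1] 45.2
scene block 233 z [0.0183 0.023  0.0251] box mm [188.8 409.5] [  61.2 1024.6] 64.5
scene z 0.052 109 [0.6471 0.0255 0.0553] ((636.4185791015625, 21.42510223388672), (124.75607299804688, 36.731163024902344), 7.92518424987793)
scene z 0.062 84 [0.5922 0.0154 0.0652] ((594.2407836914062, 13.706279754638672), (37.51946258544922, 36.32768630981445), 87.54843139648438)
side red 70 z [0.0109 0.0271 0.0291] box mm [640.4  24. ] [43.3 27.1] 64.1
side blue 239 z [0.0003 0.0148 0.0172] box mm [ 403.6 -483.2] [557.1  30.3] 74.3
side stage 510 z [0.0099 0.012  0.0137] box mm [ 373.  -361.1] [788.3  66.2] 80.8
side mat 1102 z [0.0009 0.003  0.005 ] box mm [ 433.8 -209. ] [1102.1  113.1] 86.4
side cradle 479 z [0.0021 0.0056 0.008 ] box mm [648.   56.9] [185.  137.2] 10.2
side ring 564 z [0.0116 0.0157 0.0176] box mm [ 504.  -469.5] [653.6  60.2] 65.9
side block 193 z [0.0189 0.0236 0.0256] box mm [ 469.9 -248.2] [1043.3   73.1] 71.9
side z 0.052 168 [0.6576 0.0186 0.0553] ((638.2437133789062, 18.743976593017578), (124.47171020507812, 35.66703414916992), 9.225961685180664)
side z 0.062 135 [0.595  0.0114 0.0658] ((595.355224609375, 13.06413459777832), (37.1967658996582, 38.15080261230469), 27.369159698486328)
```

View pics/crop.png

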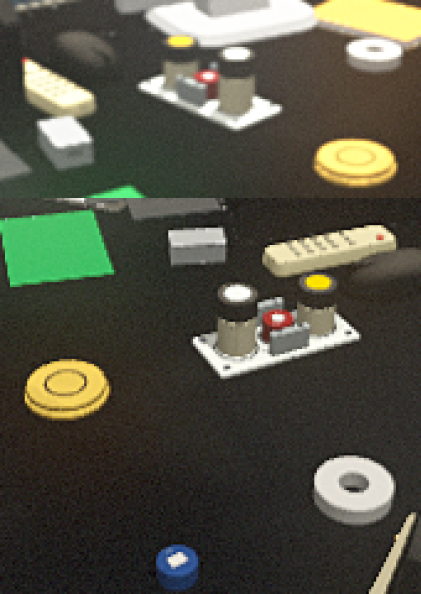

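The crop confirms the layout: tall white case near, short yellow case far, red with a white tag between the cheeks, remote beyond the cradle. Pixels with no depth corrupted the boxes, so I'm refitting without them.

```bash
cat > m.py <<'E'
from h import *
np.set_printoptions(precision=1,suppress=True)
W=dict(red=(.64,.022,.03,.021,.035),tall=(.594,.014,.032,.058,.075),short=(.680,.030,.032,.050,.062),blue=(.48,-.257,.05,.010,.022),stage=(0,0,0,.007,.018),mat=(0,0,0,-.003,.010),cradle=(.638,.02,.11,.003,.009),ring=(0,0,0,.010,.022),block=(0,0,0,.017,.03))
C=dict(scene=dict(red=(244,186),blue=(361,186),stage=(303,215),mat=(193,246),ring=(311,168),block=(186,203)),side=dict(red=(292,199),blue=(252,298),stage=(207,226),mat=(203,170),ring=(323,264),block=(260,166)))
for n in('scene','side'):
    d=np.load(n+'0.npz');P=world(d);ok=d['range_z']>0
    for k,(x,y,r,lo,hi) in W.items():
        if r==0 or k in('blue','red'):
            x,y=ray(d,*C[n][k],(lo+hi)/2)[:2];r={'red':.022,'blue':.03,'stage':.05,'mat':.11,'ring':.05,'block':.05}[k]
        m=ok&(P[...,2]>lo)&(P[...,2]<hi)&(np.hypot(P[...,0]-x,P[...,1]-y)<r)
        if k=='mat':
            h=cv2.cvtColor(d['pixels'],cv2.COLOR_RGB2HSV);m&=(h[...,0]>45)&(h[...,0]<75)&(h[...,1]>120)
        if k=='cradle': m&=d['pixels'].min(-1)>110
        q=P[m]*1000
        if len(q)<5: print(n,k,'few');continue
        R=cv2.minAreaRect(q[:,:2].astype(np.float32));c=cv2.minEnclosingCircle(q[:,:2].astype(np.float32))
        print(n,k,len(q),'z%.1f'%np.median(q[:,2]),'mean',q.mean(0)[:2],'box',np.array(R[0]),np.array(R[1]),round(R[2],1),'circ',np.array(c[0]),round(c[1],1))
E
python3 m.py
```

```text
scene red 43 z27.5 mean [608.5  38.1] box [606.5  38.2] [38.9 19.4] 2.7 circ [606.5  37.3] 20.9
scene tall 107 z65.1 mean [590.6  16.8] box [593.7  15.6] [37.9 36.8] 34.9 circ [593.5  14.6] 19.6
scene short 85 z55.1 mean [676.   29.1] box [679.4  27.4] [37.9 36.8] 7.9 circ [677.9  25.9] 21.1
scene blue 55 z15.0 mean [ 465.1 -239.3] box [ 465.7 -240.4] [27.9 26.7] 20.2 circ [ 465.6 -241.2] 14.9
scene stage 363 z11.5 mean [425.5  -3.1] box [428.2  -5.4] [67.5 67.9] 48.7 circ [428.3  -5.1] 35.9
scene mat 2218 z2.1 mean [457.8 267.9] box [440.1 264.1] [154.6 172.4] 87.5 circ [452.4 262.4] 98.9
scene cradle 281 z5.4 mean [613.7  29.6] box [635.8  19.9] [151.9  68.2] 10.5 circ [636.2  17.4] 80.4
scene ring 160 z15.3 mean [ 618.9 -199.2] box [ 621.8 -201.1] [57.3 62.8] 47.2 circ [ 623.3 -202.2] 34.3
scene block 208 z22.9 mean [604.6 203.9] box [607.8 202.2] [36.  63.3] 81.2 circ [607.3 203.8] 34.1
side red 105 z27.8 mean [638.2  14.2] box [638.7  14.2] [28.1 42.1] 11.4 circ [638.   14.6] 21.8
side tall 162 z65.7 mean [594.1   9.8] box [595.4  13.1] [37.2 38.2] 27.4 circ [596.1  13.8] 21.6
side short 141 z55.6 mean [679.3  23.5] box [680.5  25.2] [35.3 37.6] 87.3 circ [680.6  26.5] 20.0
side blue 202 z15.8 mean [ 469.6 -244.8] box [ 470. -243.] [29.2 29.8] 28.2 circ [ 469.9 -243.2] 15.7
side stage 521 z11.9 mean [429.6  -8.9] box [430.1  -7.2] [71.7 68.1] 68.7 circ [428.8  -6.9] 36.6
side mat 1092 z3.0 mean [462.  257.6] box [462.9 264.5] [151.7 111.4] 87.8 circ [463.3 262.9] 89.2
side cradle 432 z5.7 mean [625.3   4.1] box [638.4  18.7] [151.1  68.8] 8.5 circ [637.7  15.7] 79.7
side ring 551 z15.7 mean [ 622.6 -204.4] box [ 623.8 -201.7] [62.3 60.6] 8.7 circ [ 623.9 -200.6] 32.6
side block 184 z23.6 mean [609.3 199. ] box [609.9 202.9] [38.  59.6] 80.1 circ [610.2 200.9] 33.5
```

```bash
cat > g.py <<'E'
# usage: g.py "x y zgrasp theta_deg" ... ; prints each row relative to the current pose
import sys,numpy as np
from workcell import readout
s=readout.get_state();p=np.array(s['ee_pos']);R=np.array(s['tcp_rot']);th=np.arctan2(R[1,0],R[0,0])
print('t',round(s['time_s'],2),'grasp',np.round(p+.164*R[:,2],4),'th',round(np.degrees(th),2),'j',np.round(s['joints'],2),'open',round(s['opening'],4),'F',np.round(s['force'],1),'g',round(s['grip_force'],1))
for a in sys.argv[1:]:
    x,y,z,t=map(float,a.split());d=(th-np.radians(t)+np.pi)%(2*np.pi)-np.pi
    print(a,'->',np.round(R.T@(np.array([x,y,z+.164])-p)/.5,4).tolist(),'yaw',round(d/np.pi,4))
E
python3 g.py ".5947 .0135 .15 8.4" ".5947 .0135 .040 8.4"
python3 - <<'E'
from h import *
for n in('scene','side'):
    d=np.load(n+'0.npz');P=world(d)[d['range_z']>0]
    for (a,b,c,e) in((.5,.88,-.13,.16),(.35,.56,.1,.42)):
        q=P[(P[:,0]>a)&(P[:,0]<b)&(P[:,1]>c)&(P[:,1]<e)&(P[:,2]>.02)&(P[:,2]<.5)]
        for x0 in np.arange(a,b,.03):
            w=q[(q[:,0]>=x0)&(q[:,0]<x0+.03)]
            if len(w):print(n,'x%.2f'%x0,len(w),'zmax%.3f'%w[:,2].max(),'y',np.round([w[:,1].min(),w[:,1].max()],2))
E
```

```text
t 0.1 grasp [ 0.1563 -0.6045  0.2399] th 14.49 j [-1.5   0.53  1.43 -0.    1.18 -0.18] open 0.0874 F [ 0.4 -0.4  0.1] g 0.0
.5947 .0135 .15 8.4 -> [1.1581, -0.9776, 0.182] yaw 0.0338
.5947 .0135 .040 8.4 -> [1.1581, -0.9772, 0.402] yaw 0.0338
scene x0.56 226 zmax0.067 y [-0.    0.03]
scene x0.59 104 zmax0.067 y [-0.    0.05]
scene x0.62 91 zmax0.031 y [0.   0.05]
scene x0.65 203 zmax0.057 y [-0.01  0.05]
scene x0.68 45 zmax0.057 y [0.01 0.15]
scene x0.71 15 zmax0.031 y [0.07 0.16]
scene x0.74 128 zmax0.036 y [0.06 0.16]
scene x0.77 745 zmax0.119 y [-0.13  0.11]
scene x0.80 3090 zmax0.351 y [-0.13  0.15]
scene x0.83 2034 zmax0.352 y [-0.13  0.03]
scene x0.86 25 zmax0.348 y [0.02 0.02]
scene x0.50 187 zmax0.029 y [0.32 0.42]
scene x0.53 245 zmax0.026 y [0.26 0.42]
side x0.56 167 zmax0.069 y [-0.    0.03]
side x0.59 219 zmax0.068 y [-0.01  0.04]
side x0.62 189 zmax0.031 y [-0.01  0.05]
side x0.65 221 zmax0.058 y [-0.01  0.05]
side x0.68 130 zmax0.059 y [0.01 0.16]
side x0.71 22 zmax0.034 y [0.07 0.16]
side x0.74 147 zmax0.036 y [0.06 0.16]
side x0.77 786 zmax0.100 y [-0.13  0.16]
side x0.80 3309 zmax0.343 y [-0.13  0.15]
side x0.83 2545 zmax0.353 y [-0.13  0.09]
side x0.86 24 zmax0.350 y [-0.13  0.02]
side x0.50 69 zmax0.029 y [0.32 0.42]
side x0.53 127 zmax0.026 y [0.26 0.42]
```

Call:
play_rows --steps '[{"linear": [0.9,-0.76,0.14],"yaw": 0.034},{"linear": [0.9,-0.76,0.14],"yaw": 0.034},{"linear": [0.9,-0.76,0.14],"yaw": 0.034},{"linear": [0.9,-0.76,0.14],"yaw": 0.034},{"linear": [0.9,-0.76,0.14],"yaw": 0.034},{"linear": [0.9,-0.76,0.14],"yaw": 0.034},{"linear": [0.9,-0.76,0.14],"yaw": 0.034},{"linear": [0.9,-0.76,0.14],"yaw": 0.034},{"linear": [0.9,-0.76,0.14],"yaw": 0.034},{"linear": [0.9,-0.76,0.14],"yaw": 0.034},{"linear": [0.9,-0.76,0.14],"yaw": 0.034},{"linear": [0.9,-0.76,0.14],"yaw": 0.034},{"linear": [0.9,-0.76,0.14],"yaw": 0.034},{"linear": [0.9,-0.76,0.14],"yaw": 0.034},{"linear": [0.9,-0.76,0.14],"yaw": 0.034},{"linear": [0.9,-0.76,0.14],"yaw": 0.034},{"linear": [0.9,-0.76,0.14],"yaw": 0.034}]' --claw 1

```text
time_s: 1.8
ee_pos: [0.4965, -0.1259, 0.3349]
tcp_rot: [[0.99, 0.143, 0.0], [0.143, -0.99, -0.0], [0.0, 0.0, -1.0]]
force: [0.0, -0.1, -0.1]
opening: 0.087
grip_force: 0.0
```

```bash
python3 g.py ".5947 .0135 .15 8.4"; python3 - <<'E'
from workcell import cams
import cv2,numpy as np
d=cams.read_camera('wrist');np.savez('w1.npz',**d);cv2.imwrite('pics/w1.png',d['pixels'][...,::-1])
E
```

```text
t 1.8 grasp [ 0.4965 -0.1259  0.1709] th 8.22 j [-0.47  0.48  1.78 -0.    0.88  0.96] open 0.087 F [ 0.  -0.1 -0.1] g 0.0
.5947 .0135 .15 8.4 -> [0.2343, -0.2478, 0.0418] yaw -0.001
```

View pics/w1.png

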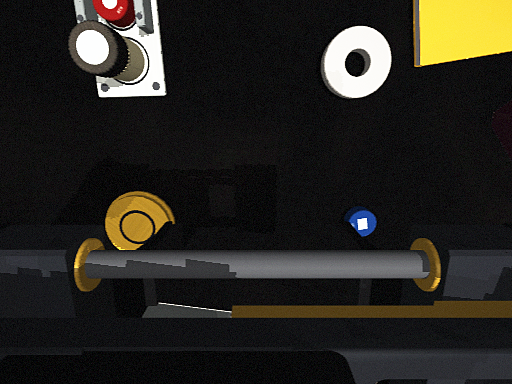

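The wrist view shows the white sticker at (97,47), the stage ring mark at (137,227) and the blue tag at (362,223). I'll cross-check these against the first fix.

```bash
python3 - <<'E'
from h import *
d=np.load('w1.npz')
for k,u,v,h in(('tall',97,47,.066),('stage',137,227.5,.012),('blue',362,222,.016),('ring',356,62,.016)):print(k,np.round(ray(d,u,v,h),4))
E
python3 g.py ".5947 .0135 .13 8.4" ".5947 .0135 .040 8.4"
```

```text
tall [0.5979 0.0116 0.066 ]
stage [ 0.4308 -0.0047  0.012 ]
blue [ 0.4728 -0.2417  0.016 ]
ring [ 0.6253 -0.1997  0.016 ]
t 1.85 grasp [ 0.4966 -0.1258  0.1709] th 8.24 j [-0.47  0.48  1.78 -0.    0.88  0.96] open 0.087 F [-0.5 -0.6  0.4] g 0.0
.5947 .0135 .13 8.4 -> [0.2342, -0.2476, 0.0819] yaw -0.0009
.5947 .0135 .040 8.4 -> [0.2341, -0.2476, 0.2619] yaw -0.0009
```

Call:
play_rows --steps '[{"linear": [0.236,-0.246,0.04]},{"linear": [0.236,-0.246,0.04]},{"linear": [0.236,-0.246,0.04]},{"linear": [0.236,-0.246,0.04]},{"linear": [0.236,-0.246,0.06]},{"linear": [0.236,-0.246,0.08]},{"linear": [0.236,-0.246,0.12]},{"linear": [0.236,-0.246,0.16]},{"linear": [0.236,-0.246,0.2]},{"linear": [0.236,-0.246,0.23]},{"linear": [0.236,-0.246,0.25]},{"linear": [0.236,-0.246,0.262]},{"linear": [0.236,-0.246,0.262]},{"linear": [0.236,-0.246,0.262]}]'

```text
schema error: expected keys linear, yaw
```

Call:
play_rows --steps '[{"linear": [0,0,0]},{"linear": [0,0,0]},{"linear": [0,0,0]},{"linear": [0,0,0]},{"linear": [0,0,0]},{"linear": [0,0,0]},{"linear": [0,0,0]},{"linear": [0,0,0]}]' --claw -1

```text
schema error: expected keys linear, yaw
```

```bash
python3 g.py ".5955 .013 .14 8.4" ".462 .310 .14 8.4" ".462 .310 .038 8.4"
```

```text
t 1.85 grasp [ 0.4966 -0.1258  0.1709] th 8.24 j [-0.47  0.48  1.78 -0.    0.88  0.96] open 0.087 F [-0.5 -0.6  0.4] g 0.0
.5955 .013 .14 8.4 -> [0.2356, -0.2463, 0.0619] yaw -0.0009
.462 .310 .14 8.4 -> [0.0565, -0.8725, 0.0617] yaw -0.0009
.462 .310 .038 8.4 -> [0.0564, -0.8725, 0.2657] yaw -0.0009
```

Yaw is required in every row.

Call:
play_rows --steps '[{"linear": [0.236,-0.246,0.04],"yaw": 0},{"linear": [0.236,-0.246,0.04],"yaw": 0},{"linear": [0.236,-0.246,0.04],"yaw": 0},{"linear": [0.236,-0.246,0.04],"yaw": 0},{"linear": [0.236,-0.246,0.06],"yaw": 0},{"linear": [0.236,-0.246,0.08],"yaw": 0},{"linear": [0.236,-0.246,0.12],"yaw": 0},{"linear": [0.236,-0.246,0.16],"yaw": 0},{"linear": [0.236,-0.246,0.2],"yaw": 0},{"linear": [0.236,-0.246,0.23],"yaw": 0},{"linear": [0.236,-0.246,0.25],"yaw": 0},{"linear": [0.236,-0.246,0.262],"yaw": 0},{"linear": [0.236,-0.246,0.262],"yaw": 0},{"linear": [0.236,-0.246,0.262],"yaw": 0}]'

```text
time_s: 3.25
ee_pos: [0.5961, 0.0141, 0.2042]
tcp_rot: [[0.989, 0.145, 0.001], [0.145, -0.989, -0.0], [0.001, 0.0, -1.0]]
force: [0.4, -0.8, -0.4]
opening: 0.087
grip_force: 0.0
```

Call:
play_rows --steps '[{"linear": [0,0,0],"yaw": 0},{"linear": [0,0,0],"yaw": 0},{"linear": [0,0,0],"yaw": 0},{"linear": [0,0,0],"yaw": 0},{"linear": [0,0,0],"yaw": 0},{"linear": [0,0,0],"yaw": 0},{"linear": [0,0,0],"yaw": 0},{"linear": [0,0,0],"yaw": 0}]' --claw -1

```text
time_s: 4.05
ee_pos: [0.5958, 0.0143, 0.2037]
tcp_rot: [[0.989, 0.145, -0.0], [0.145, -0.989, 0.0], [-0.0, -0.0, -1.0]]
force: [0.8, 1.6, -0.6]
opening: 0.0379
grip_force: 30.0
```

```bash
python3 g.py ".5955 .013 .14 8.4" ".462 .310 .14 8.4" ".462 .310 .038 8.4"
```

```text
t 4.05 grasp [0.5958 0.0143 0.0397] th 8.36 j [-0.16  0.77  1.64  0.    0.73  1.26] open 0.0379 F [ 0.8  1.6 -0.6] g 30.0
.5955 .013 .14 8.4 -> [-0.001, 0.0024, -0.2005] yaw -0.0002
.462 .310 .14 8.4 -> [-0.1788, -0.6241, -0.2004] yaw -0.0002
.462 .310 .038 8.4 -> [-0.1788, -0.6241, 0.0036] yaw -0.0002
```

Call:
play_rows --steps '[{"linear": [0,0,-0.04],"yaw": 0},{"linear": [0,0,-0.1],"yaw": 0},{"linear": [0,0,-0.16],"yaw": 0},{"linear": [-0.04,-0.1,-0.2],"yaw": 0},{"linear": [-0.06,-0.18,-0.2],"yaw": 0},{"linear": [-0.08,-0.26,-0.2],"yaw": 0},{"linear": [-0.1,-0.34,-0.2],"yaw": 0},{"linear": [-0.12,-0.42,-0.2],"yaw": 0},{"linear": [-0.14,-0.5,-0.2],"yaw": 0},{"linear": [-0.165,-0.57,-0.18],"yaw": 0},{"linear": [-0.179,-0.61,-0.15],"yaw": 0},{"linear": [-0.179,-0.624,-0.1],"yaw": 0},{"linear": [-0.179,-0.624,-0.06],"yaw": 0},{"linear": [-0.179,-0.624,-0.03],"yaw": 0},{"linear": [-0.179,-0.624,-0.01],"yaw": 0},{"linear": [-0.179,-0.624,0],"yaw": 0},{"linear": [-0.179,-0.624,0.004],"yaw": 0},{"linear": [-0.179,-0.624,0.004],"yaw": 0},{"linear": [-0.179,-0.624,0.004],"yaw": 0}]'

```text
time_s: 5.95
ee_pos: [0.4623, 0.3099, 0.2024]
tcp_rot: [[0.989, 0.145, 0.001], [0.145, -0.989, 0.001], [0.001, -0.0, -1.0]]
force: [-1.1, -0.0, -1.0]
opening: 0.0382
grip_force: 30.0
```

```bash
python3 g.py ".462 .310 .0372 8.4"
```

```text
t 5.95 grasp [0.4625 0.31   0.0384] th 8.36 j [ 0.39  0.74  1.75 -0.    0.65  1.81] open 0.0382 F [-1.1 -0.  -1. ] g 30.0
.462 .310 .0372 8.4 -> [-0.0005, -0.0003, 0.0025] yaw -0.0002
```

Call:
play_rows --steps '[{"linear": [0,0,0.0025],"yaw": 0},{"linear": [0,0,0.0025],"yaw": 0}]'

```text
time_s: 6.15
ee_pos: [0.462, 0.3099, 0.2009]
tcp_rot: [[0.989, 0.145, 0.001], [0.145, -0.989, 0.0], [0.001, -0.0, -1.0]]
force: [0.4, 0.1, -1.2]
opening: 0.0383
grip_force: 30.0
```

Call:
play_rows --steps '[{"linear": [0,0,0],"yaw": 0},{"linear": [0,0,0],"yaw": 0},{"linear": [0,0,0],"yaw": 0},{"linear": [0,0,0],"yaw": 0},{"linear": [0,0,-0.04],"yaw": 0},{"linear": [0,0,-0.1],"yaw": 0},{"linear": [0,0,-0.17],"yaw": 0},{"linear": [0,0,-0.2],"yaw": 0},{"linear": [0,0,-0.2],"yaw": 0}]' --claw 0.5

```text
time_s: 7.05
ee_pos: [0.4626, 0.3102, 0.3031]
tcp_rot: [[0.989, 0.146, 0.006], [0.146, -0.989, 0.002], [0.006, -0.001, -1.0]]
force: [0.4, 0.9, 0.2]
opening: 0.0653
grip_force: 0.0
```

```bash
python3 g.py ".680 .0265 .14 8.4" ".680 .0265 .036 8.4"
```

```text
t 7.05 grasp [0.4635 0.3106 0.1391] th 8.37 j [0.39 0.58 1.7  0.   0.86 1.81] open 0.0653 F [0.4 0.9 0.2] g 0.0
.680 .0265 .14 8.4 -> [0.3475, 0.6247, -0.0008] yaw -0.0002
.680 .0265 .036 8.4 -> [0.3463, 0.625, 0.2072] yaw -0.0002
```

Call:
play_rows --steps '[{"linear": [0.349,0.624,0],"yaw": 0},{"linear": [0.349,0.624,0],"yaw": 0},{"linear": [0.349,0.624,0],"yaw": 0},{"linear": [0.349,0.624,0],"yaw": 0},{"linear": [0.349,0.624,0],"yaw": 0},{"linear": [0.349,0.624,0],"yaw": 0},{"linear": [0.349,0.624,0],"yaw": 0},{"linear": [0.349,0.624,0],"yaw": 0},{"linear": [0.349,0.624,0],"yaw": 0},{"linear": [0.349,0.624,0.02],"yaw": 0},{"linear": [0.349,0.624,0.06],"yaw": 0},{"linear": [0.349,0.624,0.1],"yaw": 0},{"linear": [0.349,0.624,0.14],"yaw": 0},{"linear": [0.349,0.624,0.175],"yaw": 0},{"linear": [0.349,0.624,0.195],"yaw": 0},{"linear": [0.349,0.624,0.202],"yaw": 0},{"linear": [0.349,0.624,0.202],"yaw": 0},{"linear": [0.349,0.624,0.202],"yaw": 0}]' --claw 0.9

```text
time_s: 8.85
ee_pos: [0.6803, 0.0267, 0.2003]
tcp_rot: [[0.989, 0.146, 0.002], [0.146, -0.989, -0.0], [0.002, 0.0, -1.0]]
force: [0.5, -0.1, -0.1]
opening: 0.0828
grip_force: 0.0
```

Call:
play_rows --steps '[{"linear": [0,0,0],"yaw": 0},{"linear": [0,0,0],"yaw": 0},{"linear": [0,0,0],"yaw": 0},{"linear": [0,0,0],"yaw": 0},{"linear": [0,0,0],"yaw": 0},{"linear": [0,0,0],"yaw": 0},{"linear": [0,0,0],"yaw": 0}]' --claw -1

```text
time_s: 9.55
ee_pos: [0.6799, 0.0266, 0.1995]
tcp_rot: [[0.989, 0.145, -0.0], [0.145, -0.989, 0.0], [-0.0, -0.0, -1.0]]
force: [1.0, -0.1, 0.7]
opening: 0.0377
grip_force: 30.0
```

```bash
python3 g.py ".462 .218 .14 8.4" ".462 .218 .038 8.4"
```

```text
t 9.55 grasp [0.6799 0.0267 0.0355] th 8.36 j [-0.12  0.85  1.41  0.    0.88  1.3 ] open 0.0377 F [ 1.  -0.1  0.7] g 30.0
.462 .218 .14 8.4 -> [-0.3756, -0.4421, -0.2089] yaw -0.0002
.462 .218 .038 8.4 -> [-0.3756, -0.442, -0.0049] yaw -0.0002
```

Call:
play_rows --steps '[{"linear": [0,0,-0.04],"yaw": 0},{"linear": [0,0,-0.1],"yaw": 0},{"linear": [0,0,-0.17],"yaw": 0},{"linear": [-0.05,-0.06,-0.22],"yaw": 0},{"linear": [-0.11,-0.13,-0.22],"yaw": 0},{"linear": [-0.17,-0.2,-0.22],"yaw": 0},{"linear": [-0.23,-0.27,-0.22],"yaw": 0},{"linear": [-0.29,-0.34,-0.22],"yaw": 0},{"linear": [-0.34,-0.4,-0.22],"yaw": 0},{"linear": [-0.37,-0.435,-0.2],"yaw": 0},{"linear": [-0.376,-0.442,-0.16],"yaw": 0},{"linear": [-0.376,-0.442,-0.1],"yaw": 0},{"linear": [-0.376,-0.442,-0.06],"yaw": 0},{"linear": [-0.376,-0.442,-0.03],"yaw": 0},{"linear": [-0.376,-0.442,-0.01],"yaw": 0},{"linear": [-0.376,-0.442,0],"yaw": 0},{"linear": [-0.376,-0.442,0.0055],"yaw": 0},{"linear": [-0.376,-0.442,0.0055],"yaw": 0},{"linear": [-0.376,-0.442,0.0055],"yaw": 0}]'

```text
time_s: 11.45
ee_pos: [0.4621, 0.2179, 0.1973]
tcp_rot: [[0.989, 0.145, 0.001], [0.145, -0.989, 0.0], [0.001, -0.0, -1.0]]
force: [0.2, 0.2, -0.5]
opening: 0.0375
grip_force: 30.0
```

Call:
play_rows --steps '[{"linear": [0,0,0],"yaw": 0},{"linear": [0,0,0],"yaw": 0},{"linear": [0,0,0],"yaw": 0},{"linear": [0,0,0],"yaw": 0},{"linear": [0,0,0],"yaw": 0},{"linear": [0,0,-0.04],"yaw": 0},{"linear": [0,0,-0.1],"yaw": 0},{"linear": [0,0,-0.17],"yaw": 0},{"linear": [0,0,-0.2],"yaw": 0},{"linear": [0,0,-0.2],"yaw": 0},{"linear": [0,0,-0.2],"yaw": 0}]' --claw 0.4

```text
time_s: 12.55
ee_pos: [0.4615, 0.2178, 0.2966]
tcp_rot: [[0.989, 0.145, -0.0], [0.145, -0.989, -0.0], [-0.0, 0.0, -1.0]]
force: [0.9, 0.8, 0.5]
opening: 0.0608
grip_force: 0.0
```

```bash
python3 g.py ".58 .02 .14 98.4" ".638 .0195 .10 98.4"  ".638 .0195 .027 98.4" ; python3 - <<'E'
from workcell import cams
import cv2,numpy as np
d=cams.read_camera('side');np.savez('side1.npz',**d)
e=cams.read_camera('scene');np.savez('scene1.npz',**e)
cv2.imwrite('pics/s1.png',cv2.vconcat([cv2.resize(d['pixels'][120:260,140:360,::-1],None,fx=2,fy=2),cv2.resize(e['pixels'][130:280,130:350,::-1],None,fx=2,fy=2)]))
E
```

```text
t 12.55 grasp [0.4615 0.2178 0.1326] th 8.36 j [ 0.22  0.54  1.82 -0.    0.78  1.65] open 0.0608 F [0.9 0.8 0.5] g 0.0
.58 .02 .14 98.4 -> [0.1769, 0.4259, -0.0148] yaw -0.5002
.638 .0195 .10 98.4 -> [0.2915, 0.4438, 0.0651] yaw -0.5002
.638 .0195 .027 98.4 -> [0.2915, 0.4438, 0.2111] yaw -0.5002
```

View pics/s1.png

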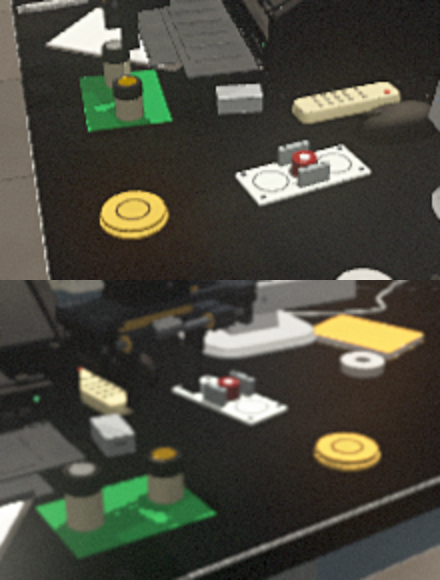

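Both cases stand upright on the mat, and the cradle now holds only red, at about (305,158) in the top half. Next I'm measuring red and the cradle cleanly.

```bash
python3 - <<'E'
from h import *
np.set_printoptions(precision=1,suppress=True)
for n in('scene','side'):
    d=np.load(n+'1.npz');P=world(d);ok=d['range_z']>0;h=cv2.cvtColor(d['pixels'],cv2.COLOR_RGB2HSV);im=d['pixels']
    for k,x,y,r,lo,hi in(('red',.638,.0195,.04,.024,.036),('cradle',.638,.0195,.11,.003,.009),('tall',.462,.31,.035,.055,.07),('short',.462,.218,.035,.045,.06)):
        m=ok&(P[...,2]>lo)&(P[...,2]<hi)&(np.hypot(P[...,0]-x,P[...,1]-y)<r)
        if k=='red':m&=((h[...,0]<8)|(h[...,0]>170))&(h[...,1]>110)|(im.min(-1)>200)&m
        if k=='cradle':m&=im.min(-1)>100
        q=P[m]*1000
        if len(q)<5: print(n,k,'few');continue
        R=cv2.minAreaRect(q[:,:2].astype(np.float32))
        print(n,k,len(q),'z%.1f'%np.median(q[:,2]),'mean',q.mean(0)[:2],'box',np.array(R[0]),np.array(R[1]),round(R[2],1))
E
```

```text
scene red 39 z27.5 mean [634.8  24. ] box [639.8  29.7] [47.7 24.9] 64.3
scene cradle 358 z5.5 mean [609.9  19.3] box [636.3  20.1] [152.3  69.3] 8.9
scene tall 216 z61.8 mean [457.1 311.3] box [460.9 309.4] [37.5 38.5] 89.3
scene short 171 z52.1 mean [458.1 219.3] box [461.4 217.7] [37.7 34.8] 14.3
side red 82 z27.9 mean [638.1  18.1] box [638.5  21. ] [30.6 55.9] 14.8
side cradle 742 z5.9 mean [631.4  15.4] box [637.8  19.7] [151.   67.6] 9.6
side tall 82 z62.7 mean [457.9 303.6] box [459. 307.] [30.1 41.5] 14.0
side short 116 z52.6 mean [462.6 212.7] box [462.7 216.5] [37.1 37. ] 40.8
```

Call:
play_rows --steps '[{"linear": [0.291,0.442,0],"yaw": -0.5},{"linear": [0.291,0.442,0],"yaw": -0.5},{"linear": [0.291,0.442,0],"yaw": -0.5},{"linear": [0.291,0.442,0],"yaw": -0.5},{"linear": [0.291,0.442,0],"yaw": -0.5},{"linear": [0.291,0.442,0],"yaw": -0.5},{"linear": [0.291,0.442,0],"yaw": -0.5},{"linear": [0.291,0.442,0],"yaw": -0.5},{"linear": [0.291,0.442,0],"yaw": -0.5},{"linear": [0.291,0.442,0],"yaw": -0.5},{"linear": [0.291,0.442,0],"yaw": -0.5},{"linear": [0.291,0.442,0],"yaw": -0.5},{"linear": [0.291,0.442,0.02],"yaw": -0.5},{"linear": [0.291,0.442,0.065],"yaw": -0.5},{"linear": [0.291,0.442,0.065],"yaw": -0.5}]' --claw 0.8

```text
time_s: 14.15
ee_pos: [0.6363, 0.0206, 0.2604]
tcp_rot: [[-0.144, 0.99, -0.008], [0.99, 0.144, 0.001], [0.002, -0.008, -1.0]]
force: [-0.4, -0.1, -0.4]
opening: 0.0783
grip_force: 0.0
```

```bash
python3 g.py ".6378 .0204 .027 98.4" ; python3 - <<'E'
from workcell import cams
import cv2,numpy as np
d=cams.read_camera('side');cv2.imwrite('pics/s2.png',cv2.resize(d['pixels'][90:260,200:400,::-1],None,fx=3,fy=3))
E
```

```text
t 14.15 grasp [0.635  0.0207 0.0964] th 98.29 j [-0.14  0.72  1.51 -0.    0.92 -0.29] open 0.0783 F [-0.4 -0.1 -0.4] g 0.0
.6378 .0204 .027 98.4 -> [-0.0011, 0.0039, 0.1388] yaw -0.0006
```

View pics/s2.png

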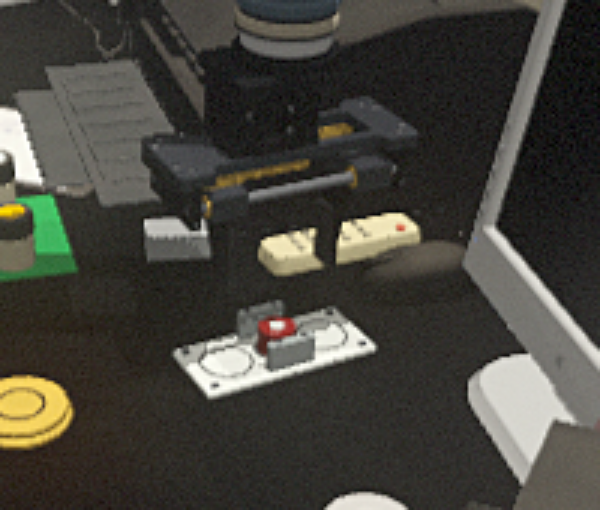

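The gripper hovers along the row above red, at about (276,330) in the crop, with clear room on both end seats and before the monitor.

Call:
play_rows --steps '[{"linear": [0,0,0.02],"yaw": 0},{"linear": [0,0,0.05],"yaw": 0},{"linear": [0,0,0.08],"yaw": 0},{"linear": [0,0,0.11],"yaw": 0},{"linear": [0,0,0.13],"yaw": 0},{"linear": [0,0,0.143],"yaw": 0},{"linear": [0,0,0.146],"yaw": 0},{"linear": [0,0,0.146],"yaw": 0},{"linear": [0,0,0.146],"yaw": 0}]'

```text
time_s: 15.1
ee_pos: [0.6382, 0.0204, 0.1918]
tcp_rot: [[-0.145, 0.989, 0.001], [0.989, 0.145, -0.0], [-0.0, 0.001, -1.0]]
force: [0.8, 0.2, 0.0]
opening: 0.0784
grip_force: 0.0
```

Call:
play_rows --steps '[{"linear": [0,0,0],"yaw": 0},{"linear": [0,0,0],"yaw": 0},{"linear": [0,0,0],"yaw": 0},{"linear": [0,0,0],"yaw": 0},{"linear": [0,0,0],"yaw": 0},{"linear": [0,0,0],"yaw": 0},{"linear": [0,0,0],"yaw": 0},{"linear": [0,0,0],"yaw": 0}]' --claw -1

```text
time_s: 15.9
ee_pos: [0.6379, 0.0204, 0.1912]
tcp_rot: [[-0.145, 0.989, 0.0], [0.989, 0.145, 0.0], [0.0, 0.0, -1.0]]
force: [0.4, -0.4, 0.5]
opening: 0.0293
grip_force: 30.0
```

```bash
python3 g.py ".6378 .0204 .12 98.4" ".4295 -.006 .12 98.4" ".4295 -.006 .034 98.4"
```

```text
t 15.9 grasp [0.638  0.0204 0.0272] th 98.36 j [-0.14  0.83  1.53  0.    0.78 -0.29] open 0.0293 F [ 0.4 -0.4  0.5] g 30.0
.6378 .0204 .12 98.4 -> [0.0, -0.0003, -0.1855] yaw -0.0002
.4295 -.006 .12 98.4 -> [0.0084, -0.4201, -0.1856] yaw -0.0002
.4295 -.006 .034 98.4 -> [0.0084, -0.4201, -0.0136] yaw -0.0002
```

Call:
play_rows --steps '[{"linear": [0,0,-0.03],"yaw": 0},{"linear": [0,0,-0.09],"yaw": 0},{"linear": [0,-0.02,-0.15],"yaw": 0},{"linear": [0,-0.09,-0.18],"yaw": 0},{"linear": [0,-0.17,-0.18],"yaw": 0},{"linear": [0.004,-0.25,-0.18],"yaw": 0},{"linear": [0.008,-0.33,-0.18],"yaw": 0},{"linear": [0.008,-0.39,-0.17],"yaw": 0},{"linear": [0.008,-0.415,-0.14],"yaw": 0},{"linear": [0.008,-0.42,-0.09],"yaw": 0},{"linear": [0.008,-0.42,-0.05],"yaw": 0},{"linear": [0.008,-0.42,-0.03],"yaw": 0},{"linear": [0.008,-0.42,-0.018],"yaw": 0},{"linear": [0.008,-0.42,-0.0125],"yaw": 0},{"linear": [0.008,-0.42,-0.0125],"yaw": 0},{"linear": [0.008,-0.42,-0.0125],"yaw": 0}]'

```text
time_s: 17.5
ee_pos: [0.4298, -0.0062, 0.198]
tcp_rot: [[-0.146, 0.989, 0.001], [0.989, 0.146, -0.0], [-0.0, 0.001, -1.0]]
force: [0.4, 0.1, 0.2]
opening: 0.029
grip_force: 30.0
```

Call:
play_rows --steps '[{"linear": [0,0,0],"yaw": 0},{"linear": [0,0,0],"yaw": 0},{"linear": [0,0,0],"yaw": 0},{"linear": [0,0,0],"yaw": 0},{"linear": [0,0,0],"yaw": 0},{"linear": [0,0,-0.04],"yaw": 0},{"linear": [0,0,-0.1],"yaw": 0},{"linear": [0,0,-0.16],"yaw": 0},{"linear": [0,0,-0.18],"yaw": 0},{"linear": [0,0,-0.18],"yaw": 0},{"linear": [0,0,-0.18],"yaw": 0}]' --claw 0.4

```text
time_s: 18.6
ee_pos: [0.4293, -0.0061, 0.287]
tcp_rot: [[-0.145, 0.989, -0.001], [0.989, 0.145, 0.0], [0.0, -0.001, -1.0]]
force: [-0.2, 0.3, -0.5]
opening: 0.061
grip_force: 0.0
```

```bash
python3 g.py ".470 -.2423 .1 98.4" ".470 -.2423 .021 98.4"; python3 - <<'E'
from workcell import cams
import cv2,numpy as np
d=cams.read_camera('side');e=cams.read_camera('scene');np.savez('side2.npz',**d);np.savez('scene2.npz',**e)
cv2.imwrite('pics/s3.png',cv2.hconcat([cv2.resize(d['pixels'][190:330,160:300,::-1],None,fx=2.8,fy=2.8),cv2.resize(e['pixels'][150:290,250:390,::-1],None,fx=2.8,fy=2.8)]))
E
```

```text
t 18.6 grasp [ 0.4292 -0.0061  0.123 ] th 98.36 j [-0.28  0.49  2.02  0.    0.63 -0.42] open 0.061 F [-0.2  0.3 -0.5] g 0.0
.470 -.2423 .1 98.4 -> [-0.4792, 0.0119, 0.0459] yaw -0.0002
.470 -.2423 .021 98.4 -> [-0.4792, 0.012, 0.2039] yaw -0.0002
```

View pics/s3.png

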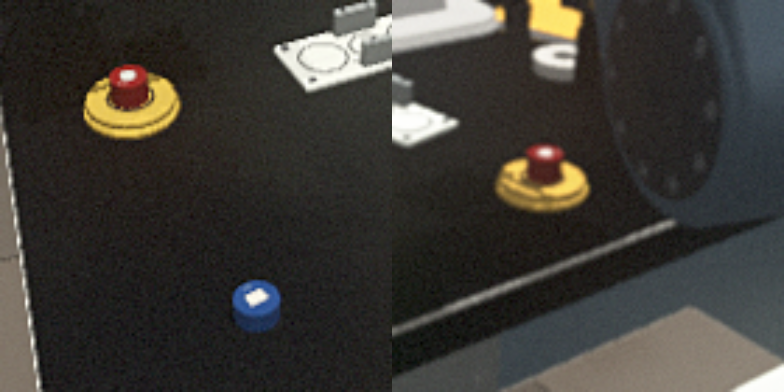

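Red stands inside the ring mark in both views, and blue at about (256,303) in the left half is undisturbed.

Call:
play_rows --steps '[{"linear": [-0.479,0.012,0],"yaw": 0},{"linear": [-0.479,0.012,0],"yaw": 0},{"linear": [-0.479,0.012,0],"yaw": 0},{"linear": [-0.479,0.012,0],"yaw": 0},{"linear": [-0.479,0.012,0],"yaw": 0},{"linear": [-0.479,0.012,0.02],"yaw": 0},{"linear": [-0.479,0.012,0.06],"yaw": 0},{"linear": [-0.479,0.012,0.1],"yaw": 0},{"linear": [-0.479,0.012,0.14],"yaw": 0},{"linear": [-0.479,0.012,0.17],"yaw": 0},{"linear": [-0.479,0.012,0.193],"yaw": 0},{"linear": [-0.479,0.012,0.203],"yaw": 0},{"linear": [-0.479,0.012,0.203],"yaw": 0},{"linear": [-0.479,0.012,0.203],"yaw": 0}]' --claw 0.8

```text
time_s: 20.1
ee_pos: [0.4705, -0.2422, 0.1861]
tcp_rot: [[-0.146, 0.989, 0.0], [0.989, 0.146, -0.0], [-0.0, 0.0, -1.0]]
force: [0.1, -0.5, 0.7]
opening: 0.0787
grip_force: 0.0
```

Call:
play_rows --steps '[{"linear": [0,0,0],"yaw": 0},{"linear": [0,0,0],"yaw": 0},{"linear": [0,0,0],"yaw": 0},{"linear": [0,0,0],"yaw": 0},{"linear": [0,0,0],"yaw": 0},{"linear": [0,0,0],"yaw": 0},{"linear": [0,0,0],"yaw": 0},{"linear": [0,0,0],"yaw": 0}]' --claw -1

```text
time_s: 20.9
ee_pos: [0.4703, -0.2423, 0.186]
tcp_rot: [[-0.145, 0.989, -0.0], [0.989, 0.145, 0.0], [0.0, -0.0, -1.0]]
force: [-0.1, 0.1, 1.2]
opening: 0.0289
grip_force: 30.0
```

```bash
python3 g.py ".6379 .0204 .12 98.4" ".6379 .0204 .0275 98.4"
```

```text
t 20.9 grasp [ 0.4703 -0.2423  0.022 ] th 98.36 j [-0.69  0.76  1.82  0.    0.56 -0.83] open 0.0289 F [-0.1  0.1  1.2] g 30.0
.6379 .0204 .12 98.4 -> [0.471, 0.408, -0.196] yaw -0.0002
.6379 .0204 .0275 98.4 -> [0.471, 0.408, -0.011] yaw -0.0002
```

Call:
play_rows --steps '[{"linear": [0,0,-0.04],"yaw": 0},{"linear": [0,0,-0.12],"yaw": 0},{"linear": [0.02,0.02,-0.18],"yaw": 0},{"linear": [0.08,0.07,-0.2],"yaw": 0},{"linear": [0.14,0.12,-0.2],"yaw": 0},{"linear": [0.2,0.173,-0.2],"yaw": 0},{"linear": [0.26,0.225,-0.2],"yaw": 0},{"linear": [0.32,0.277,-0.2],"yaw": 0},{"linear": [0.38,0.33,-0.2],"yaw": 0},{"linear": [0.43,0.373,-0.2],"yaw": 0},{"linear": [0.46,0.4,-0.2],"yaw": 0},{"linear": [0.471,0.408,-0.18],"yaw": 0},{"linear": [0.471,0.408,-0.15],"yaw": 0},{"linear": [0.471,0.408,-0.11],"yaw": 0},{"linear": [0.471,0.408,-0.07],"yaw": 0},{"linear": [0.471,0.408,-0.04],"yaw": 0},{"linear": [0.471,0.408,-0.02],"yaw": 0},{"linear": [0.471,0.408,-0.0125],"yaw": 0},{"linear": [0.471,0.408,-0.0125],"yaw": 0},{"linear": [0.471,0.408,-0.0125],"yaw": 0}]'

```text
time_s: 22.9
ee_pos: [0.638, 0.0199, 0.1924]
tcp_rot: [[-0.145, 0.989, 0.001], [0.989, 0.145, -0.0], [-0.0, 0.001, -1.0]]
force: [0.9, -0.5, -0.6]
opening: 0.0293
grip_force: 30.0
```

Call:
play_rows --steps '[{"linear": [0,0,0],"yaw": 0},{"linear": [0,0,0],"yaw": 0},{"linear": [0,0,0],"yaw": 0},{"linear": [0,0,0],"yaw": 0},{"linear": [0,0,0],"yaw": 0},{"linear": [0,0,-0.03],"yaw": 0},{"linear": [0,0,-0.08],"yaw": 0},{"linear": [0,0,-0.15],"yaw": 0},{"linear": [0,0,-0.22],"yaw": 0},{"linear": [0,0,-0.22],"yaw": 0},{"linear": [0,0,-0.22],"yaw": 0}]' --claw 0.5

```text
time_s: 24.0
ee_pos: [0.638, 0.0204, 0.3042]
tcp_rot: [[-0.146, 0.989, 0.003], [0.989, 0.146, -0.0], [-0.001, 0.003, -1.0]]
force: [0.8, 0.2, -0.3]
opening: 0.0651
grip_force: 0.0
```

```bash
python3 g.py ".462 .218 .14 8.36" ".462 .218 .033 8.36"; python3 - <<'E'
from workcell import cams
import cv2,numpy as np
d=cams.read_camera('side');e=cams.read_camera('scene');np.savez('side3.npz',**d);np.savez('scene3.npz',**e)
cv2.imwrite('pics/s4.png',cv2.hconcat([cv2.resize(d['pixels'][140:260,160:340,::-1],None,fx=2.2,fy=2.2),cv2.resize(e['pixels'][150:270,150:330,::-1],None,fx=2.2,fy=2.2)]))
E
```

```text
t 24.0 grasp [0.6385 0.0204 0.1402] th 98.37 j [-0.14  0.66  1.48  0.    0.99 -0.29] open 0.0651 F [ 0.8  0.2 -0.3] g 0.0
.462 .218 .14 8.36 -> [0.4422, -0.2908, -0.0008] yaw 0.5
.462 .218 .033 8.36 -> [0.4424, -0.2914, 0.2132] yaw 0.5
```

View pics/s4.png

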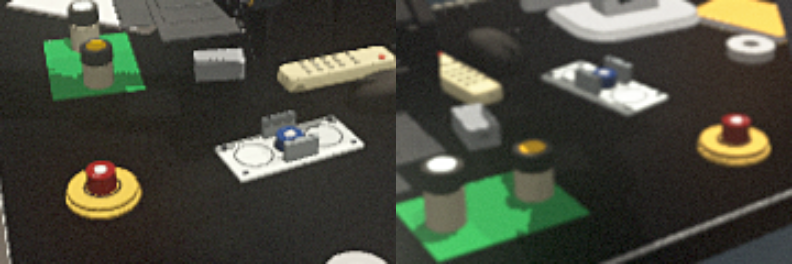

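Blue sits between the cheeks at the middle seat, red is on the stage, and both cases are still upright. Now the short case goes back.

Call:
play_rows --steps '[{"linear": [0.442,-0.291,0],"yaw": 0.5},{"linear": [0.442,-0.291,0],"yaw": 0.5},{"linear": [0.442,-0.291,0],"yaw": 0.5},{"linear": [0.442,-0.291,0],"yaw": 0.5},{"linear": [0.442,-0.291,0],"yaw": 0.5},{"linear": [0.442,-0.291,0],"yaw": 0.5},{"linear": [0.442,-0.291,0],"yaw": 0.5},{"linear": [0.442,-0.291,0],"yaw": 0.5},{"linear": [0.442,-0.291,0],"yaw": 0.5},{"linear": [0.442,-0.291,0],"yaw": 0.5},{"linear": [0.442,-0.291,0],"yaw": 0.5},{"linear": [0.442,-0.291,0],"yaw": 0.5},{"linear": [0.442,-0.291,0],"yaw": 0.5},{"linear": [0.442,-0.291,0],"yaw": 0.5},{"linear": [0.442,-0.291,0],"yaw": 0.5}]'

```text
time_s: 25.6
ee_pos: [0.4617, 0.2179, 0.302]
tcp_rot: [[0.989, 0.146, -0.001], [0.146, -0.989, -0.0], [-0.001, 0.0, -1.0]]
force: [0.4, -0.8, -0.5]
opening: 0.0655
grip_force: 0.0
```

```bash
python3 g.py ".4617 .2178 .033 8.36"
```

```text
t 25.6 grasp [0.4616 0.2178 0.138 ] th 8.41 j [ 0.22  0.53  1.81 -0.    0.8   1.65] open 0.0655 F [ 0.4 -0.8 -0.5] g 0.0
.4617 .2178 .033 8.36 -> [0.0001, 0.0001, 0.21] yaw 0.0003
```

Call:
play_rows --steps '[{"linear": [0,0,0.04],"yaw": 0},{"linear": [0,0,0.09],"yaw": 0},{"linear": [0,0,0.13],"yaw": 0},{"linear": [0,0,0.17],"yaw": 0},{"linear": [0,0,0.2],"yaw": 0},{"linear": [0,0,0.21],"yaw": 0},{"linear": [0,0,0.21],"yaw": 0},{"linear": [0,0,0.21],"yaw": 0}]'

```text
time_s: 26.4
ee_pos: [0.4621, 0.218, 0.1977]
tcp_rot: [[0.989, 0.146, 0.001], [0.146, -0.989, 0.0], [0.001, -0.0, -1.0]]
force: [0.4, 0.4, -0.8]
opening: 0.0653
grip_force: 0.0
```

Call:
play_rows --steps '[{"linear": [0,0,0],"yaw": 0},{"linear": [0,0,0],"yaw": 0},{"linear": [0,0,0],"yaw": 0},{"linear": [0,0,0],"yaw": 0},{"linear": [0,0,0],"yaw": 0},{"linear": [0,0,0],"yaw": 0},{"linear": [0,0,0],"yaw": 0}]' --claw -1

```text
time_s: 27.1
ee_pos: [0.4619, 0.2179, 0.1975]
tcp_rot: [[0.989, 0.145, 0.0], [0.145, -0.989, 0.0], [0.0, 0.0, -1.0]]
force: [-0.5, -1.2, 4.5]
opening: 0.0374
grip_force: 30.5
```

```bash
python3 g.py ".6799 .0267 .036 8.36"
```

```text
t 27.1 grasp [0.462  0.2179 0.0335] th 8.36 j [ 0.22  0.73  1.86 -0.    0.55  1.65] open 0.0374 F [-0.5 -1.2  4.5] g 30.5
.6799 .0267 .036 8.36 -> [0.3758, 0.4417, -0.0048] yaw 0.0
```

Call:
play_rows --steps '[{"linear": [0,0,-0.04],"yaw": 0},{"linear": [0,0,-0.1],"yaw": 0},{"linear": [0,0,-0.17],"yaw": 0},{"linear": [0.05,0.06,-0.22],"yaw": 0},{"linear": [0.11,0.13,-0.22],"yaw": 0},{"linear": [0.17,0.2,-0.22],"yaw": 0},{"linear": [0.23,0.27,-0.22],"yaw": 0},{"linear": [0.29,0.34,-0.22],"yaw": 0},{"linear": [0.34,0.4,-0.22],"yaw": 0},{"linear": [0.37,0.435,-0.21],"yaw": 0},{"linear": [0.376,0.442,-0.18],"yaw": 0},{"linear": [0.376,0.442,-0.13],"yaw": 0},{"linear": [0.376,0.442,-0.08],"yaw": 0},{"linear": [0.376,0.442,-0.045],"yaw": 0},{"linear": [0.376,0.442,-0.022],"yaw": 0},{"linear": [0.376,0.442,-0.011],"yaw": 0},{"linear": [0.376,0.442,-0.0065],"yaw": 0},{"linear": [0.376,0.442,-0.0065],"yaw": 0},{"linear": [0.376,0.442,-0.0065],"yaw": 0}]'

```text
time_s: 29.0
ee_pos: [0.6806, 0.0266, 0.2015]
tcp_rot: [[0.989, 0.146, 0.003], [0.146, -0.989, -0.0], [0.003, 0.001, -1.0]]
force: [-0.6, -0.6, -1.0]
opening: 0.0376
grip_force: 30.3
```

Call:
play_rows --steps '[{"linear": [0,0,0],"yaw": 0},{"linear": [0,0,0],"yaw": 0},{"linear": [0,0,0],"yaw": 0},{"linear": [0,0,0],"yaw": 0},{"linear": [0,0,0],"yaw": 0},{"linear": [0,0,-0.04],"yaw": 0},{"linear": [0,0,-0.1],"yaw": 0},{"linear": [0,0,-0.17],"yaw": 0},{"linear": [0,0,-0.22],"yaw": 0},{"linear": [0,0,-0.22],"yaw": 0},{"linear": [0,0,-0.22],"yaw": 0}]' --claw 0.5

```text
time_s: 30.1
ee_pos: [0.6798, 0.0266, 0.3108]
tcp_rot: [[0.989, 0.145, 0.001], [0.145, -0.989, -0.0], [0.001, 0.0, -1.0]]
force: [-0.5, -0.2, -1.3]
opening: 0.0653
grip_force: 0.0
```

```bash
python3 g.py ".462 .31 .14 8.36" ".462 .31 .0375 8.36"
```

```text
t 30.1 grasp [0.6799 0.0266 0.1468] th 8.36 j [-0.12  0.71  1.36  0.    1.07  1.3 ] open 0.0653 F [-0.5 -0.2 -1.3] g 0.0
.462 .31 .14 8.36 -> [-0.3486, -0.6241, 0.0133] yaw 0.0
.462 .31 .0375 8.36 -> [-0.3487, -0.6241, 0.2183] yaw 0.0
```

Call:
play_rows --steps '[{"linear": [-0.349,-0.624,0],"yaw": 0},{"linear": [-0.349,-0.624,0],"yaw": 0},{"linear": [-0.349,-0.624,0],"yaw": 0},{"linear": [-0.349,-0.624,0],"yaw": 0},{"linear": [-0.349,-0.624,0],"yaw": 0},{"linear": [-0.349,-0.624,0],"yaw": 0},{"linear": [-0.349,-0.624,0],"yaw": 0},{"linear": [-0.349,-0.624,0],"yaw": 0},{"linear": [-0.349,-0.624,0],"yaw": 0},{"linear": [-0.349,-0.624,0.01],"yaw": 0},{"linear": [-0.349,-0.624,0.05],"yaw": 0},{"linear": [-0.349,-0.624,0.1],"yaw": 0},{"linear": [-0.349,-0.624,0.14],"yaw": 0},{"linear": [-0.349,-0.624,0.18],"yaw": 0},{"linear": [-0.349,-0.624,0.208],"yaw": 0},{"linear": [-0.349,-0.624,0.218],"yaw": 0},{"linear": [-0.349,-0.624,0.218],"yaw": 0},{"linear": [-0.349,-0.624,0.218],"yaw": 0}]'

```text
time_s: 31.9
ee_pos: [0.4625, 0.3097, 0.2019]
tcp_rot: [[0.989, 0.145, 0.001], [0.145, -0.989, 0.0], [0.001, -0.0, -1.0]]
force: [-0.1, -0.2, -0.1]
opening: 0.0652
grip_force: 0.0
```

Call:
play_rows --steps '[{"linear": [0,0,0],"yaw": 0},{"linear": [0,0,0],"yaw": 0},{"linear": [0,0,0],"yaw": 0},{"linear": [0,0,0],"yaw": 0},{"linear": [0,0,0],"yaw": 0},{"linear": [0,0,0],"yaw": 0},{"linear": [0,0,0],"yaw": 0}]' --claw -1

```text
time_s: 32.6
ee_pos: [0.462, 0.31, 0.2018]
tcp_rot: [[0.989, 0.146, 0.0], [0.146, -0.989, 0.0], [0.001, -0.0, -1.0]]
force: [-0.3, 0.4, 3.4]
opening: 0.0377
grip_force: 29.9
```

```bash
python3 g.py ".5957 .0141 .0405 8.36"
```

```text
t 32.6 grasp [0.4621 0.3101 0.0378] th 8.37 j [0.39 0.75 1.75 0.   0.65 1.81] open 0.0377 F [-0.3  0.4  3.4] g 29.9
.5957 .0141 .0405 8.36 -> [0.1785, 0.6245, -0.0054] yaw 0.0
```

Call:
play_rows --steps '[{"linear": [0,0,-0.04],"yaw": 0},{"linear": [0,0,-0.1],"yaw": 0},{"linear": [0,0,-0.16],"yaw": 0},{"linear": [0.02,0.08,-0.2],"yaw": 0},{"linear": [0.045,0.16,-0.2],"yaw": 0},{"linear": [0.07,0.24,-0.2],"yaw": 0},{"linear": [0.09,0.32,-0.2],"yaw": 0},{"linear": [0.115,0.4,-0.2],"yaw": 0},{"linear": [0.14,0.49,-0.2],"yaw": 0},{"linear": [0.163,0.57,-0.2],"yaw": 0},{"linear": [0.176,0.615,-0.19],"yaw": 0},{"linear": [0.1785,0.6245,-0.16],"yaw": 0},{"linear": [0.1785,0.6245,-0.11],"yaw": 0},{"linear": [0.1785,0.6245,-0.07],"yaw": 0},{"linear": [0.1785,0.6245,-0.04],"yaw": 0},{"linear": [0.1785,0.6245,-0.02],"yaw": 0},{"linear": [0.1785,0.6245,-0.01],"yaw": 0},{"linear": [0.1785,0.6245,-0.0065],"yaw": 0},{"linear": [0.1785,0.6245,-0.0065],"yaw": 0},{"linear": [0.1785,0.6245,-0.0065],"yaw": 0}]'

```text
time_s: 34.6
ee_pos: [0.5961, 0.014, 0.2055]
tcp_rot: [[0.989, 0.146, 0.002], [0.146, -0.989, -0.0], [0.002, 0.001, -1.0]]
force: [-0.4, -0.1, 0.0]
opening: 0.0381
grip_force: 30.0
```

Call:
play_rows --steps '[{"linear": [0,0,0],"yaw": 0},{"linear": [0,0,0],"yaw": 0},{"linear": [0,0,0],"yaw": 0},{"linear": [0,0,0],"yaw": 0},{"linear": [0,0,0],"yaw": 0},{"linear": [0,0,-0.04],"yaw": 0},{"linear": [0,0,-0.1],"yaw": 0},{"linear": [0,0,-0.17],"yaw": 0},{"linear": [0,0,-0.25],"yaw": 0},{"linear": [0,0,-0.32],"yaw": 0},{"linear": [0,0,-0.35],"yaw": 0},{"linear": [0,0,-0.35],"yaw": 0},{"linear": [0,0,-0.35],"yaw": 0}]' --claw 0.5

```text
time_s: 35.9
ee_pos: [0.5952, 0.014, 0.3793]
tcp_rot: [[0.989, 0.146, -0.001], [0.146, -0.989, 0.0], [-0.001, -0.0, -1.0]]
force: [-0.0, 0.4, -1.1]
opening: 0.065
grip_force: 0.0
```

```bash
python3 g.py; python3 - <<'E'
from workcell import cams
import cv2,numpy as np
for n in('scene','side'):
    d=cams.read_camera(n);np.savez(n+'0.npz',**d);cv2.imwrite(f'pics/{n}9.png',d['pixels'][...,::-1])
a=cv2.imread('pics/side9.png')[140:260,160:340];b=cv2.imread('pics/scene9.png')[150:270,150:330]
cv2.imwrite('pics/s9.png',cv2.resize(cv2.hconcat([a,b]),None,fx=2.2,fy=2.2))
E
python3 m.py | egrep 'tall|short|ring|block|cradle'
```

```text
t 35.9 grasp [0.5951 0.014  0.2153] th 8.37 j [-0.16  0.52  1.54 -0.    1.09  1.26] open 0.065 F [-0.   0.4 -1.1] g 0.0
scene tall 105 z65.1 mean [590.9  15.6] box [593.2  13.7] [38.2 36.4] 58.8 circ [593.   12.3] 20.9
scene short 79 z55.0 mean [677.2  27.4] box [679.1  26.3] [37.  35.1] 36.5 circ [680.7  27. ] 20.5
scene cradle 251 z5.3 mean [613.4  28.7] box [636.2  23.3] [156.9  67.2] 14.5 circ [636.9  18.7] 80.9
scene ring 160 z15.1 mean [ 619.2 -198.7] box [ 622.4 -200.8] [59.  63.7] 64.7 circ [ 621.6 -202.8] 33.6
scene block 210 z23.1 mean [604.5 204.2] box [609.3 202.3] [35.2 62.8] 80.3 circ [609.2 203.9] 33.5
side tall 167 z65.6 mean [595.5   8.9] box [596.5  12.5] [38.6 38.1] 41.4 circ [597.6  12.6] 20.5
side short 138 z55.8 mean [680.8  22.3] box [682.2  24.4] [35.8 36.8] 50.9 circ [682.8  26. ] 21.5
side cradle 413 z5.7 mean [625.6   4. ] box [637.6  19.7] [150.7  68. ] 9.6 circ [637.9  16.9] 79.5
side ring 551 z15.5 mean [ 622.6 -204.5] box [ 623.7 -202.2] [61.  62.1] 4.4 circ [ 623.9 -201.5] 32.4
side block 179 z23.5 mean [609.4 199.5] box [610.  203.2] [38.7 59.3] 80.1 circ [610.5 202.1] 34.1
```

View pics/s9.png

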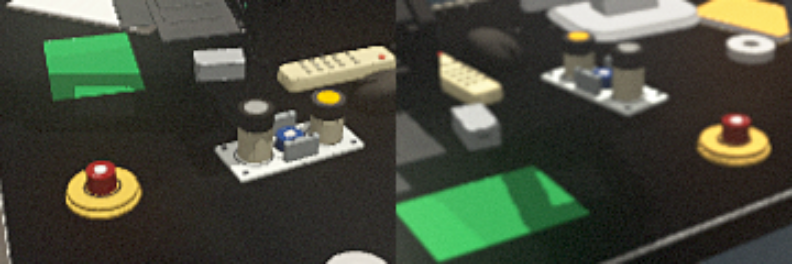

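Everything is in place: the cases are within about 2 mm of where they started, and the ring and block haven't moved.

```bash
python3 -c "
from workcell import robot
print(robot.close_job())"
```

```text
the job is handed in; nothing more can be done
None
```

The job was handed in at about 36 s: red on the brass stage, blue on the cradle's middle seat, and both cases back on their own ends within about 2 mm; the ring gauge and gauge block show no movement in the images, and no verdict was returned.

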